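Tip a pile of dessert boards into its caddy

ROBOT

A 6-joint arm with a two-finger parallel gripper is mounted at the origin on the work surface. World frame = base frame: x ahead of the robot, y to its left, z up, the work surface at z = 0. Lengths are in m, angles in degrees, forces in N, time in s.
With the tool pointing down it reaches from about 0.225 to 0.875 m from the base axis. Payload 3.4 kg.
Tool frame: the origin (TCP) lies on the centre line of the jaws, within the pads' length; the fingertips stand 14 mm ahead of it and the grasp point (between the pads) lies 5 mm behind it; z points along the fingers, y is the line along which they close (so a half turn about z gives the same grasp; the last joint's range is limited). The gripper opens to 85 mm and grips with 20 to 120 N. Pads are 22 mm wide; open, the fingers measure 114 mm over their backs; the gripper's body (76 mm by 85 mm) begins 54 mm behind the grasp point. The pads swing forward as they close: fully open they stand 13 mm farther back than shut.
Start: joints at [-75.344, 15.808, 86.224, -0, 77.962, -6.933], TCP at [0.212, -0.535, 0.245] pointing down, gripper open.
Joint ranges: [-165.64, 165.64], [-43.16, 119.46], [12.63, 154.43], [-67.54, 247.53], [6.08, 155.33], [-154.97, 154.97]. Speed limits (degrees/s): [147.25, 147.25, 180, 180, 180, 180].

INTERFACE

Orientations are given as a 3x3 rotation matrix whose columns are the frame's x, y, z axes.
In Python, from workcell import manip, capture, camera_info, close_job gives the robot as it stands.
- The arm moves only by the tool apply_moves, never from a script. Its argument "series" is a list of rows, each an object of numbers: "dx", "dy", "dz": the shift along the tool's x, y, z in cm; "ax", "ay", "az": the turn, a rotation vector about the tool's x, y, z in rad. A call has 1 to 20 rows; each row shifts and turns the commanded pose from where the row before left it, along the tool's axes as they then stand; what a row does not reach is not made up. A row lasts 1/8 s, in which the tool goes at most 62.5 mm and 10.7 degrees, less where a joint would pass 70% of its speed; a pose out of reach is approached as far as the arm can. A call with a gripper value outside its range is refused whole. "claw" is the closure, from 0 (fully open) to 1 (shut), set as the call begins (left out, the last holds). The fingers move at their own pace and stop on an object; "grip_force" is the grip in N (left out, the last holds). Time passes only in rows, so rows that do not move let the fingers close. It gives the time, the measured TCP pose, the force, the opening and the grip force at its end, in the units of the state.
- manip.read_state(): the state, without advancing time (a new reading comes with each control period).
- capture(name): name is "side" or "top" or "wrist"; returns the picture (420x560x3 uint8, blue, green, red); there is no depth.
- camera_info(name): a dict with "mtx" (3x3 intrinsics, pixels), "position" and "attitude" of the camera in the world; the wrist camera has in their place "tool_from_camera" (4x4, takes a point from camera to tool coordinates, whose origin is the TCP and whose axes are the flange's). Camera axes: x right, y up, looking along -z (the intrinsics and any distortion apply to the point x, -y, -z); pixel columns grow to the right and rows downward; lengths in m; the calibration is good to about 2 mm. A picture is of the moment at which its call begins: read the wrist's pose just before it. camera_info takes no time and is no camera call.
- close_job(): hands the job in; it is judged then, once.
The state is a dict: "t": time; "q": joint angles; "dq": joint speeds; "joint_torque": joint torques, N m; "tool_pos": TCP position; "tcp_rot": TCP orientation; "force": force on the tool from outside, world axes, zero at the start; "torque": the same for the moment, N m; "opening": finger opening in m; "finger_force": force on a finger pad.
Only numpy, scipy, OpenCV 4.12 (cv2) and the standard library are available. Lean on these libraries where they do the work, as an engineer would, in place of code of your own. Each camera call takes 0.05 s, during which the arm holds its last target. There are 200 camera calls.

TASK

Pick up the whole pile of three tabbed wooden boards and tip it into the small metal caddy along its tall end wall: plain end down first, low against that wall with the pile clearly tilted and tabs up. Then lower the tab end until the pile lies flat on the caddy floor, and only then let go, leaving all three stacked with their tabs out at the low end.

Things in the scene. Friction and masses are not known exactly. Their poses are not given: they have to be found in the camera images.
- caddy: fixed bare-metal open box, mm: 110x68 outside, 104 (x) x 62 (y) inside, walls 3, floor face 16 above the bench. Tall end wall 54 high at -x (robot side), inner face x=-52. Side corners there 40 high, at the low +x end 30. Middle 60 of both sides open to the bench, floor there only 34 wide: finger room. Low end: 36 gap for tabs. Origin: centre of underside, on the bench; x to the low end, z up
- board_low: lowest of 3 equal flush pale wooden boards, mm: 90 long, 50 wide, 8 thick, 35 g, tab 20 wide, 25 long on one short end; pile 24 high, balances 51 from plain end, lies on a fixed metal stand 16 high, 30 wide, under its middle; plain end towards robot. Grip deep: all 3 boards between the fingers. Origin: middle of plain end, underside; x to tab, y across, z up. Other boards have no tab
- board_mid: middle board of the pile, same shape, size and axes; origin in the middle of its plain end, on its underside, 8 mm above the bottom of the pile
- board_top: uppermost board of the pile, same shape, size and axes; origin in the middle of its plain end, on its underside, 16 mm above the bottom of the pile
There are look-alikes about, which are no part of the job. Leave any blue or pink look-alike of the board_low alone.

How it is judged:
By the outcome, as a careful person would: the job done as asked, in the order asked, and still so for the second after the job is handed in, with the robot touching nothing.
It also fails if it takes over 40 s, if anything falls off the work surface, if the arm or the gripper's body presses on something with over 40 N, if the wrist force passes 120 N, or if a joint passes its speed limit or range.

## Working session

There is one attempt and no reset: what is moved stays moved. The work goes in short steps, Python scripts to look and compute and a tool call to move; the robot and the scene stay as the last step left them, time stands still between calls to the robot, and variables do not carry over. Pictures are saved under pics/ and viewed, at most 14 in all, crops included, and the job is handed in when it is done.

Besides the shell and the picture viewer there is one more tool, called after ">>>" as a command line: name --argument value ..., lists and objects as JSON in quotes. apply_moves: Moves the arm, as the interface text tells. Its arguments: {"type":"object","properties":{"series":{"type":"array"},"claw":{"type":"number"},"grip_force":{"type":"number"}},"required":["series"]}

```bash
mkdir -p pics; ls; python3 - <<'E'
from workcell import manip, capture, camera_info
import cv2,numpy as np
for n in("top","side"):
    im=capture(n); cv2.imwrite(f"pics/{n}0.png",im)
    c=camera_info(n); print(n,c)
s=manip.read_state(); print(s['t'],s['tool_pos'],s['tcp_rot'],s['opening'])
a=cv2.imread("pics/top0.png")
E
```

```text
pics
top {'mtx': array([[524.78877138,   0.        , 282.79121373],
       [  0.        , 524.78877138, 196.61157901],
       [  0.        ,   0.        ,   1.        ]]), 'position': array([ 0.33733106, -0.04369609,  1.19478798]), 'attitude': array([[ 0.00958658,  0.98919313, -0.14630466],
       [-0.99965493,  0.013059  ,  0.02279217],
       [ 0.02445645,  0.14603568,  0.98897698]])}
side {'mtx': array([[418.23359426,   0.        , 287.53861815],
       [  0.        , 418.23359426, 205.38292423],
       [  0.        ,   0.        ,   1.        ]]), 'position': array([0.43493012, 0.53844413, 0.49801871]), 'attitude': array([[-0.99245126,  0.07759334, -0.09497249],
       [-0.12231692, -0.57011558,  0.81240802],
       [ 0.00889216,  0.81789211,  0.5753029 ]])}
0.1 [ 0.21144542 -0.53423083  0.24453136] [[ 9.29853063e-01  3.67930840e-01 -4.22856858e-04]
 [ 3.67931035e-01 -9.29851735e-01  1.58255685e-03]
 [ 1.89077289e-04 -1.62712749e-03 -9.99998658e-01]] 0.08560955703996331
```

View pics/top0.png

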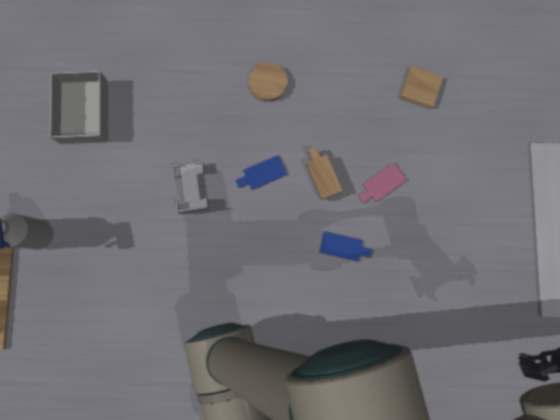

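View pics/side0.png

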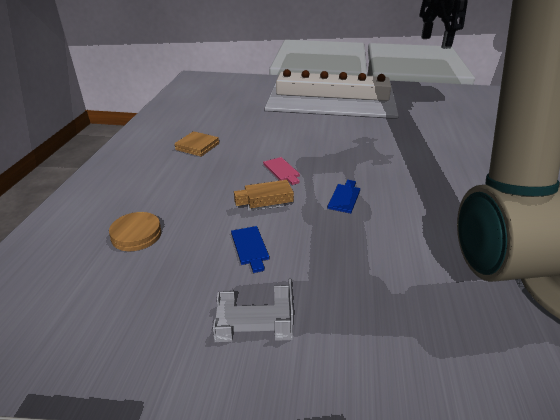

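The wooden pile is at top-view (323,175) with its tab at (314,154); in the side view it is at (265,195). The caddy is at top (190,187) and side (254,312), with the tall end towards the robot. The look-alikes are blue at top (265,172) and (345,246), pink at (384,182), and a plain wooden block at (422,87). Only (323,175) is a pale-wood, three-layer pile on a stand with a tab. I'll confirm that in one crop.

```bash
cat > h.py <<'E'
import numpy as np,cv2
from workcell import manip,capture,camera_info
def ray(n,uv,st=None):
    c=camera_info(n);d=np.linalg.inv(c['mtx'])@[uv[0],uv[1],1]
    d=np.array([d[0],-d[1],-d[2]])
    if n=='wrist':
        T=np.array(c['tool_from_camera']);R=np.array(st['tcp_rot']);p=np.array(st['tool_pos'])
        return p+R@T[:3,3],R@T[:3,:3]@d
    return c['position'],c['attitude']@d
def onz(n,uv,z,st=None):
    o,d=ray(n,uv,st);return o+d*(z-o[2])/d[2]
def proj(n,P,st=None):
    c=camera_info(n)
    if n=='wrist':
        T=np.array(c['tool_from_camera']);R=np.array(st['tcp_rot'])
        o=np.array(st['tool_pos'])+R@T[:3,3];A=R@T[:3,:3]
    else:o,A=c['position'],c['attitude']
    q=A.T@(np.array(P)-o);q=c['mtx']@np.array([q[0],-q[1],-q[2]]);return q[:2]/q[2]
E
python3 - <<'E'
from h import *
t=cv2.imread('pics/top0.png');s=cv2.imread('pics/side0.png')
hsv=cv2.cvtColor(t,cv2.COLOR_BGR2HSV)
m=cv2.inRange(hsv,(8,80,60),(25,255,255));m[:, :290]=0;m[:,355:]=0;m[:130]=0;m[220:]=0
cs,_=cv2.findContours(m,0,2);c=max(cs,key=cv2.contourArea)
ap=cv2.approxPolyDP(c,2,True)[:,0];print(cv2.contourArea(c));
for p in ap:print(p,onz('top',p,.04)[:2].round(4))
P=np.array([onz('top',p[0],.04)[:2] for p in c]);r=cv2.minAreaRect((P*1000).astype(np.float32));print(r)
z=lambda im,x,y,w,h,k:cv2.resize(im[y:y+h,x:x+w],None,fx=k,fy=k,interpolation=2)
a=np.hstack([z(t,290,140,80,60,5),z(t,160,150,80,60,5)]);b=np.hstack([z(s,225,165,80,60,5),z(s,205,275,100,75,4)])
cv2.imwrite('pics/crop1.png',np.vstack([a,b]))
E
```

```text
850.0
[310 150] [ 0.6153 -0.1307]
[312 160] [ 0.5923 -0.1353]
[308 167] [ 0.5762 -0.1263]
[321 197] [ 0.5084 -0.1555]
[339 191] [ 0.5225 -0.1958]
[326 156] [ 0.602  -0.1669]
[320 157] [ 0.5995 -0.1533]
[315 149] [ 0.6178 -0.142 ]
((565.7739868164062, -156.75762939453125), (112.44950866699219, 48.579402923583984), 22.788188934326172)
```

View pics/crop1.png

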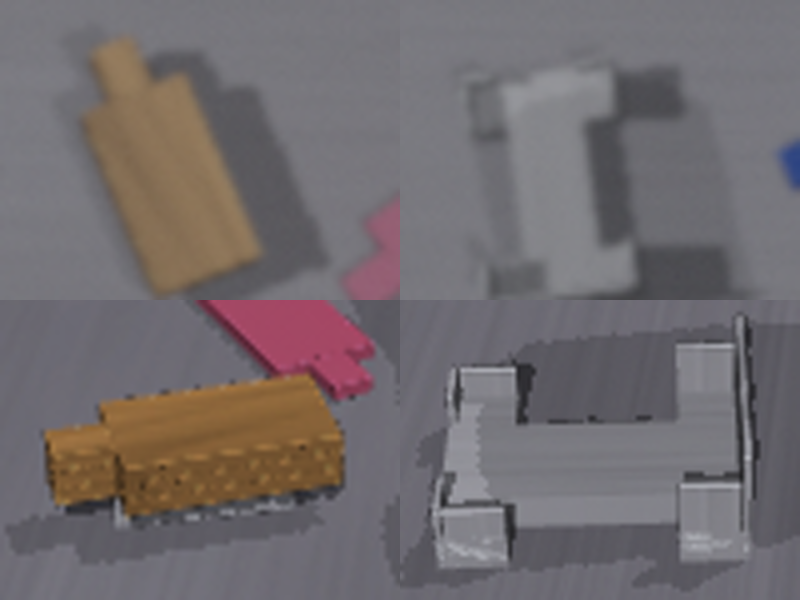

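Confirmed: the wooden pile has three layers, sits on a metal stand, and its tab points away from the robot. The caddy's tall wall is on the robot side. I'll set out over the pile and measure the caddy from its ground corners.

>>> apply_moves --series '[{"dx":2.9,"dy":-1.4,"dz":0.3},{"dx":2.9,"dy":-1.4,"dz":0.3},{"dx":2.9,"dy":-1.4,"dz":0.3},{"dx":2.9,"dy":-1.4,"dz":0.3},{"dx":2.9,"dy":-1.4,"dz":0.3},{"dx":2.9,"dy":-1.4,"dz":0.3},{"dx":2.9,"dy":-1.4,"dz":0.3},{"dx":2.9,"dy":-1.4,"dz":0.3},{"dx":2.9,"dy":-1.4,"dz":0.3},{"dx":2.9,"dy":-1.4,"dz":0.3},{"dx":2.9,"dy":-1.4,"dz":0.3},{"dx":2.9,"dy":-1.4,"dz":0.3},{"dx":2.9,"dy":-1.4,"dz":0.3},{"dx":2.9,"dy":-1.4,"dz":0.3},{"dx":2.9,"dy":-1.4,"dz":0.3},{"dx":2.9,"dy":-1.4,"dz":0.3},{}]' --claw 0

```text
invalid input at $.series[0]: expected keys dx, dy, dz, ax, ay, az
```

```bash
python3 - <<'E'
from h import *
s=manip.read_state();print(s['t'],s['tool_pos'],s['q'])
im=capture('wrist');cv2.imwrite('pics/w1.png',im);np.save('w1.npy',[s],allow_pickle=True)
print(camera_info('wrist'))
f=lambda x,y:(205+(x-400)/4,275+(y-300)/4)
for n,uv,z in [('outNL',f(437,567),0),('outNR',f(748,560),0),('farR_top40',f(678,345),.04),('wallfar top54',f(740,316),.054)]:print(n,onz('side',uv,z).round(4))
hsv=cv2.cvtColor(im,cv2.COLOR_BGR2HSV);m=cv2.inRange(hsv,(8,80,60),(25,255,255))
cs,_=cv2.findContours(m,0,2);c=max(cs,key=cv2.contourArea);print(cv2.contourArea(c))
for p in cv2.approxPolyDP(c,4,True)[:,0]:print(p,onz('wrist',p,.04,s)[:2].round(4))
E
```

```text
0.1 [ 0.21144542 -0.53423083  0.24453136] [-7.53439922e+01  1.58438193e+01  8.62874804e+01 -5.08927248e-04
  7.79625538e+01 -6.93197022e+00]
{'mtx': array([[293.11635691,   0.        , 282.72941455],
       [  0.        , 293.11635691, 215.01785718],
       [  0.        ,   0.        ,   1.        ]]), 'tool_from_camera': array([[-1.03973280e-03,  9.56188989e-01,  2.92748246e-01,
         7.43747353e-02],
       [ 9.99998582e-01,  1.38199594e-03, -9.62321632e-04,
        -1.07158733e-04],
       [-1.32473824e-03,  2.92746831e-01, -9.56189070e-01,
        -1.27594444e-01],
       [ 0.00000000e+00,  0.00000000e+00,  0.00000000e+00,
         1.00000000e+00]])}
outNL [0.5787 0.1812 0.    ]
outNR [0.4702 0.1641 0.    ]
farR_top40 [0.5042 0.1025 0.04  ]
wallfar top54 [0.4815 0.0984 0.054 ]
109.0
[557 209] [ 0.3115 -0.8418]
[547 211] [ 0.3051 -0.8323]
[547 223] [ 0.2927 -0.8415]
[557 217] [ 0.3033 -0.8479]
```

View pics/w1.png

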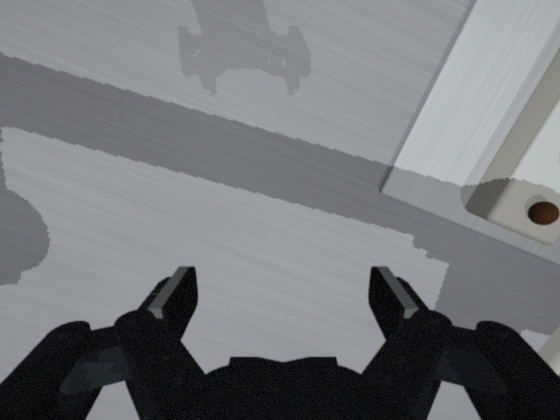

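The move was refused because every row needs all six keys, so this picture only shows the fingers and bare bench. I'll resend it.

>>> apply_moves --series '[{"dx":2.9,"dy":-1.4,"dz":0.2,"ax":0,"ay":0,"az":0},{"dx":2.9,"dy":-1.4,"dz":0.2,"ax":0,"ay":0,"az":0},{"dx":2.9,"dy":-1.4,"dz":0.2,"ax":0,"ay":0,"az":0},{"dx":2.9,"dy":-1.4,"dz":0.2,"ax":0,"ay":0,"az":0},{"dx":2.9,"dy":-1.4,"dz":0.2,"ax":0,"ay":0,"az":0},{"dx":2.9,"dy":-1.4,"dz":0.2,"ax":0,"ay":0,"az":0},{"dx":2.9,"dy":-1.4,"dz":0.2,"ax":0,"ay":0,"az":0},{"dx":2.9,"dy":-1.4,"dz":0.2,"ax":0,"ay":0,"az":0},{"dx":2.9,"dy":-1.4,"dz":0.2,"ax":0,"ay":0,"az":0},{"dx":2.9,"dy":-1.4,"dz":0.2,"ax":0,"ay":0,"az":0},{"dx":2.9,"dy":-1.4,"dz":0.2,"ax":0,"ay":0,"az":0},{"dx":2.9,"dy":-1.4,"dz":0.2,"ax":0,"ay":0,"az":0},{"dx":2.9,"dy":-1.4,"dz":0.2,"ax":0,"ay":0,"az":0},{"dx":2.9,"dy":-1.4,"dz":0.2,"ax":0,"ay":0,"az":0},{"dx":2.9,"dy":-1.4,"dz":0.2,"ax":0,"ay":0,"az":0},{"dx":0,"dy":0,"dz":0,"ax":0,"ay":0,"az":0},{"dx":0,"dy":0,"dz":0,"ax":0,"ay":0,"az":0}]' --claw 0

```text
t: 2.28
tool_pos: [0.5382, -0.1796, 0.215]
tcp_rot: [[0.93, 0.368, -0.001], [0.368, -0.93, -0.0], [-0.001, -0.0, -1.0]]
force: [0.3, -0.5, 0.3]
opening: 0.0855
finger_force: 0.0
```

```bash
cat > look.py <<'E'
from h import *
import sys
s=manip.read_state();print(s['t'],s['tool_pos'],np.round(s['q'],1),np.round(s['force'],1));print(np.round(s['tcp_rot'],3))
im=capture('wrist');cv2.imwrite(f'pics/{sys.argv[1]}.png',im);np.save(sys.argv[1]+'.npy',[s],allow_pickle=True)
hsv=cv2.cvtColor(im,cv2.COLOR_BGR2HSV);m=cv2.inRange(hsv,(8,80,60),(25,255,255))
cs,_=cv2.findContours(m,0,2);c=max(cs,key=cv2.contourArea);print(cv2.contourArea(c))
for p in cv2.approxPolyDP(c,4,True)[:,0]:print(p,onz('wrist',p,.04,s)[:2].round(4))
E
python3 look.py w2
```

```text
2.275 [ 0.53823572 -0.1795946   0.21499824] [-25.4  16.2  90.   -0.   73.8  43. ] [ 0.3 -0.5  0.3]
[[ 0.93   0.368 -0.001]
 [ 0.368 -0.93  -0.   ]
 [-0.001 -0.    -1.   ]]
4367.0
[262 106] [ 0.6165 -0.1273]
[262 132] [ 0.5938 -0.1357]
[248 134] [ 0.5869 -0.1234]
[252 215] [ 0.509  -0.1557]
[296 216] [ 0.5253 -0.2003]
[296 132] [ 0.6062 -0.1671]
[281 131] [ 0.6016 -0.1529]
[280 106] [ 0.6229 -0.1435]
```

View pics/w2.png

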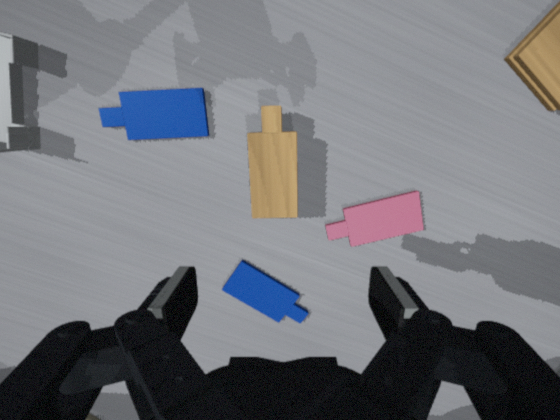

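The wrist view shows the pile at (248–297, 132–216) with its tab up at (271,106), and the blue and pink boards clear of the finger paths. I'll descend on the pile's balance point.

>>> apply_moves --series '[{"dx":1.45,"dy":-0.55,"dz":1,"ax":0,"ay":0,"az":-0.014},{"dx":1.45,"dy":-0.55,"dz":2,"ax":0,"ay":0,"az":0},{"dx":0,"dy":0,"dz":2.6,"ax":0,"ay":0,"az":0},{"dx":0,"dy":0,"dz":2.6,"ax":0,"ay":0,"az":0},{"dx":0,"dy":0,"dz":2.6,"ax":0,"ay":0,"az":0},{"dx":0,"dy":0,"dz":2.6,"ax":0,"ay":0,"az":0},{"dx":0,"dy":0,"dz":2.2,"ax":0,"ay":0,"az":0},{"dx":0,"dy":0,"dz":1.5,"ax":0,"ay":0,"az":0},{"dx":0,"dy":0,"dz":1.2,"ax":0,"ay":0,"az":0},{"dx":0,"dy":0,"dz":0.9,"ax":0,"ay":0,"az":0},{"dx":0,"dy":0,"dz":0,"ax":0,"ay":0,"az":0},{"dx":0,"dy":0,"dz":0,"ax":0,"ay":0,"az":0}]' --claw 0

```text
t: 3.82
tool_pos: [0.562, -0.1585, 0.0238]
tcp_rot: [[0.925, 0.381, 0.001], [0.381, -0.925, -0.001], [0.001, 0.001, -1.0]]
force: [-0.2, -0.1, 0.4]
opening: 0.0854
finger_force: 0.0
```

```bash
python3 look.py w3; python3 - <<'E'
from h import *
s=np.load('w3.npy',allow_pickle=True)[0]
im=capture('side');w=cv2.imread('pics/w3.png')
a=cv2.resize(im[120:270,170:370],(560,420),interpolation=2)
cv2.imwrite('pics/c3.png',cv2.resize(np.hstack([a,w]),(800,300),interpolation=3))
E
```

```text
3.825 [ 0.56202135 -0.15851545  0.02383556] [-22.6  28.1 102.1  -0.   49.7  45. ] [-0.2 -0.1  0.4]
[[ 0.925  0.381  0.001]
 [ 0.381 -0.925 -0.001]
 [ 0.001  0.001 -1.   ]]
19574.0
[262 153] [ 0.6187 -0.1268]
[259 205] [ 0.5995 -0.133 ]
[234 206] [ 0.5954 -0.124 ]
[223 221] [ 0.5878 -0.122 ]
[233 356] [ 0.5269 -0.1478]
[278 361] [ 0.5322 -0.1683]
[336 357] [ 0.5445 -0.1925]
[344 220] [ 0.6066 -0.1666]
[333 205] [ 0.6105 -0.1599]
[307 204] [ 0.607  -0.1503]
[304 153] [ 0.6246 -0.1413]
```

View pics/c3.png

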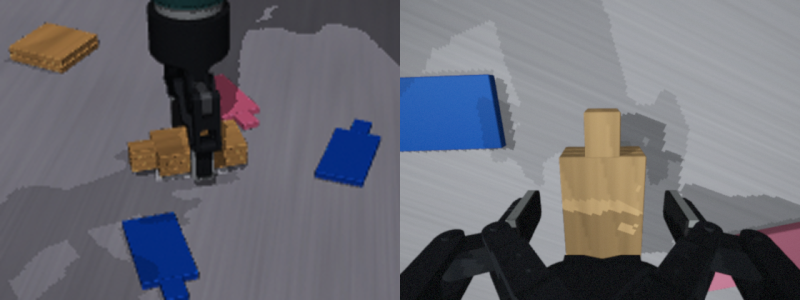

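The fingers straddle the full pile, centred to about 1 mm, with the tab end 64 mm ahead so the grip is at about 51. I'll close.

>>> apply_moves --series '[{"dx":0,"dy":0,"dz":0,"ax":0,"ay":0,"az":0},{"dx":0,"dy":0,"dz":0,"ax":0,"ay":0,"az":0},{"dx":0,"dy":0,"dz":0,"ax":0,"ay":0,"az":0},{"dx":0,"dy":0,"dz":0,"ax":0,"ay":0,"az":0},{"dx":0,"dy":0,"dz":0,"ax":0,"ay":0,"az":0},{"dx":0,"dy":0,"dz":0,"ax":0,"ay":0,"az":0},{"dx":0,"dy":0,"dz":0,"ax":0,"ay":0,"az":0},{"dx":0,"dy":0,"dz":0,"ax":0,"ay":0,"az":0}]' --claw 1 --grip_force 60

```text
t: 4.92
tool_pos: [0.562, -0.1585, 0.0238]
tcp_rot: [[0.925, 0.381, 0.001], [0.381, -0.925, -0.001], [0.001, 0.001, -1.0]]
force: [0.3, -0.2, 5.9]
opening: 0.0492
finger_force: 63.1
```

>>> apply_moves --series '[{"dx":0,"dy":0,"dz":-0.8,"ax":0,"ay":0,"az":0},{"dx":0,"dy":0,"dz":-2.0,"ax":0,"ay":0,"az":0},{"dx":0,"dy":0,"dz":-2.5,"ax":0,"ay":0,"az":0},{"dx":0,"dy":0,"dz":-2.5,"ax":0,"ay":0,"az":0},{"dx":-0.44,"dy":-2.66,"dz":-1.5,"ax":0,"ay":0,"az":0},{"dx":-0.44,"dy":-2.66,"dz":-1.5,"ax":0,"ay":0,"az":0},{"dx":-0.44,"dy":-2.66,"dz":-1.5,"ax":0,"ay":0,"az":0},{"dx":-0.44,"dy":-2.66,"dz":-1.5,"ax":0,"ay":0,"az":0},{"dx":-0.44,"dy":-2.66,"dz":-1.5,"ax":0,"ay":0,"az":0},{"dx":-0.44,"dy":-2.66,"dz":-1.5,"ax":0,"ay":0,"az":0},{"dx":-0.44,"dy":-2.66,"dz":-1.5,"ax":0,"ay":0,"az":0},{"dx":-0.44,"dy":-2.66,"dz":-1.5,"ax":0,"ay":0,"az":0},{"dx":-0.44,"dy":-2.66,"dz":-1.5,"ax":0,"ay":0,"az":0},{"dx":-0.44,"dy":-2.66,"dz":-1.5,"ax":0,"ay":0,"az":0},{"dx":-0.44,"dy":-2.66,"dz":-1.5,"ax":0,"ay":0,"az":0},{"dx":-0.44,"dy":-2.66,"dz":-1.5,"ax":0,"ay":0,"az":0},{"dx":0,"dy":0,"dz":0,"ax":0,"ay":0,"az":0.117},{"dx":0,"dy":0,"dz":0,"ax":0,"ay":0,"az":0.117},{"dx":0,"dy":0,"dz":0,"ax":0,"ay":0,"az":0},{"dx":0,"dy":0,"dz":0,"ax":0,"ay":0,"az":0}]'

```text
t: 7.42
tool_pos: [0.3909, 0.1166, 0.2811]
tcp_rot: [[0.987, 0.158, -0.001], [0.158, -0.988, -0.0], [-0.001, 0.0, -1.0]]
force: [-0.2, 0.3, -1.4]
opening: 0.0495
finger_force: 62.4
```

```bash
python3 look.py w4
```

```text
7.425 [0.39087356 0.11662678 0.28108316] [ 6.800e+00 -1.000e-01  1.004e+02 -0.000e+00  7.970e+01  8.780e+01] [-0.2  0.3 -1.4]
[[ 0.987  0.158 -0.001]
 [ 0.158 -0.988 -0.   ]
 [-0.001  0.    -1.   ]]
19733.0
[262 152] [0.4292 0.1482]
[257 158] [0.421  0.1533]
[258 204] [0.3626 0.1443]
[232 206] [0.3547 0.1774]
[222 220] [0.3335 0.1884]
[231 356] [0.1158 0.1534]
[281 362] [0.1164 0.0754]
[334 357] [ 0.1386 -0.004 ]
[343 220] [0.3585 0.0304]
[333 205] [0.3765 0.0477]
[306 203] [0.3737 0.0829]
[303 152] [0.4371 0.0982]
```

View pics/w4.png

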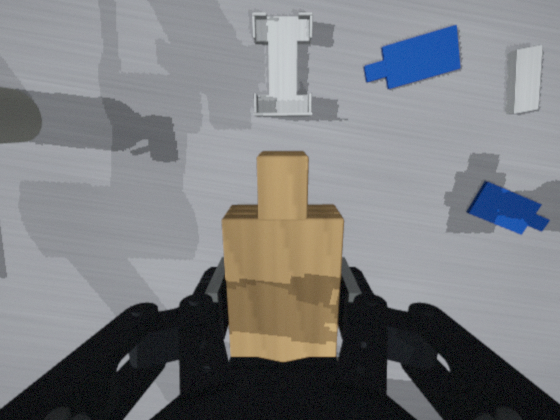

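The wrist view shows the caddy at columns 251–312, rows 12–116, with the tall wall at the bottom. The whole pile is held, unchanged in the tool. I'll enlarge for the caddy edges.

```bash
python3 - <<'E'
from h import *
im=cv2.imread('pics/w4.png')[0:130,235:330]
t=cv2.imread('pics/side0.png')
a=cv2.resize(im,None,fx=4.6,fy=4.6,interpolation=2)
print(a.shape);cv2.imwrite('pics/c4.png',a)
E
```

```text
(598, 437, 3)
```

View pics/c4.png

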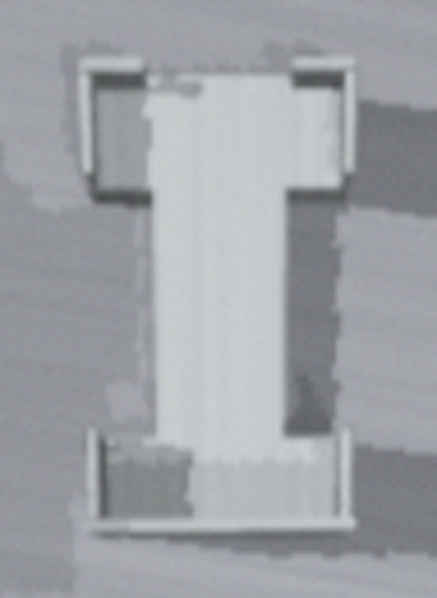

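```bash
python3 - <<'E'
from h import *
s=np.load('w4.npy',allow_pickle=True)[0]
R=np.array(s['tcp_rot']);p=np.array(s['tool_pos'])
f=lambda x,y:(235+(x+.5)/4.6-.5,(y+.5)/4.6-.5)
for n,x,y,z in [('TL',88,531,.054),('TR',355,529,.054),('LL',77,57,.03),('LR',355,57,.03),('flL',95,190,.016),('flR',343,190,.016),('mLt',152,190,.016),('mRt',289,190,.016),('mLb',157,437,.016),('mRb',282,437,.016)]:
    w=onz('wrist',f(x,y),z,s);print(n,w.round(4),(R.T@(w-p)*1000).round(1))
t=cv2.imread('pics/top0.png')
g=lambda x,y:(160+(x-400+.5)/5-.5,150+(y+.5)/5-.5)
for n,x,y,z in [('midflLt',508,118,.016),('midflRt',585,118,.016),('midflLb',524,262,.016),('midflRb',603,245,.016)]:print(n,onz('top',g(x,y),z).round(4))
E
```

```text
TL [0.4702 0.1625 0.054 ] [ 85.7 -32.8 227. ]
TR [0.4811 0.0969 0.054 ] [ 86.1  33.7 227. ]
LL [0.5781 0.1813 0.03  ] [195.2 -34.4 251. ]
LR [0.5886 0.1148 0.03  ] [195.2  33.  251. ]
flL [0.5536 0.175  0.016 ] [170.1 -32.  265. ]
flR [0.5637 0.1119 0.016 ] [170.1  31.9 265. ]
mLt [0.556  0.1605 0.016 ] [170.1 -17.3 265. ]
mRt [0.5615 0.1256 0.016 ] [170.1  18.  265. ]
mLb [0.4976 0.1507 0.016 ] [111.  -16.9 265. ]
mRb [0.5029 0.1174 0.016 ] [110.9  16.9 265. ]
midflLt [0.5625 0.1609 0.016 ]
midflRt [0.563 0.126 0.016]
midflLb [0.4965 0.1512 0.016 ]
midflRb [0.5047 0.1159 0.016 ]
```

The caddy lines up with the tool axes: its centre is 140.5 mm ahead, y is about 0 and yaw matches within 0.5°. Next I'll move above it and tilt 25° with the tabs up.

>>> apply_moves --series '[{"dx":1.0,"dy":0,"dz":1.0,"ax":0,"ay":0,"az":0},{"dx":1.9,"dy":0,"dz":2.1,"ax":0,"ay":0,"az":0},{"dx":1.9,"dy":0,"dz":2.1,"ax":0,"ay":0,"az":0},{"dx":1.9,"dy":0,"dz":2.1,"ax":0,"ay":0,"az":0},{"dx":1.9,"dy":0,"dz":2.1,"ax":0,"ay":0,"az":0},{"dx":1.9,"dy":0,"dz":2.1,"ax":0,"ay":0,"az":0},{"dx":1.9,"dy":0,"dz":2.1,"ax":0,"ay":0,"az":0},{"dx":1.3,"dy":0,"dz":1.5,"ax":0,"ay":0,"az":0},{"dx":1.0,"dy":0,"dz":1.0,"ax":0,"ay":0,"az":0},{"dx":0,"dy":0,"dz":0,"ax":0,"ay":0.109,"az":0},{"dx":0,"dy":0,"dz":0,"ax":0,"ay":0.109,"az":0},{"dx":0,"dy":0,"dz":0,"ax":0,"ay":0.109,"az":0},{"dx":0,"dy":0,"dz":0,"ax":0,"ay":0.109,"az":0},{"dx":0,"dy":0,"dz":0,"ax":0,"ay":0,"az":0},{"dx":0,"dy":0,"dz":0,"ax":0,"ay":0,"az":0}]'

```text
t: 9.35
tool_pos: [0.5377, 0.1398, 0.1212]
tcp_rot: [[0.895, 0.156, 0.418], [0.142, -0.988, 0.066], [0.423, 0.0, -0.906]]
force: [1.0, -0.0, -0.2]
opening: 0.0493
finger_force: 62.4
```

```bash
cat > pl.py <<'E'
from h import *
s0=np.load('w4.npy',allow_pickle=True)[0]
R0=np.array(s0['tcp_rot']);X=np.array([R0[0,0],R0[1,0],0]);X/=np.linalg.norm(X);Y=np.array([-X[1],X[0],0])
C=np.array(s0['tool_pos'])+R0@[.1405,0,0];C[2]=0
def now():
    s=manip.read_state();d=(np.array(s['tool_pos'])-C)*1000;R=np.array(s['tcp_rot'])
    a=np.arctan2(R[2,0],R[:,0]@X);c,n=np.cos(a),np.sin(a);p=[d@X,d@Y,d[2]]
    B=np.array([p[0],p[2]])-50.5*np.array([c,n])-7.8*np.array([-n,c])
    print('t',s['t'],'caddy TCP',np.round(p,1),'tilt',round(np.degrees(a),2),'B',B.round(1),'topcorner x',round(B[0]-24*n,1),'tool y.Y',np.round(R[:,1]@Y,4),'f',np.round(s['force'],1),'q',np.round(s['q'],1))
    return p,a
def go(bx,bz,deg):
    p,a=now();t=np.radians(deg);c,n=np.cos(t),np.sin(t)
    T=np.array([bx,bz])+50.5*np.array([c,n])+7.8*np.array([-n,c]);d=T-[p[0],p[2]]
    c,n=np.cos(a),np.sin(a);print('dx cm',(d@[c,n]/10).round(2),'dz cm',(d@[n,-c]/10).round(2),'dy',round(p[1]/10,2),'ay',round(t-a,4))
E
python3 - <<'E'
from pl import *
go(-36,35,25);go(-36,20,25);go(-40.9,18,25)
capture('side');cv2.imwrite('pics/s5.png',cv2.resize(capture('side')[180:380,150:390],(720,600),interpolation=2))
E
```

```text
t 9.35 caddy TCP [  8.2  -0.3 121.2] tilt 25.04 B [-34.3  92.8] topcorner x -44.4 tool y.Y -1.0 f [ 1.  -0.  -0.2] q [  6.8  10.8 119.1   2.1  25.1  86.1]
dx cm -2.6 dz cm 5.16 dy -0.03 ay -0.0007
t 9.35 caddy TCP [  8.2  -0.3 121.2] tilt 25.04 B [-34.3  92.8] topcorner x -44.4 tool y.Y -1.0 f [ 1.  -0.  -0.2] q [  6.8  10.8 119.1   2.1  25.1  86.1]
dx cm -3.23 dz cm 6.52 dy -0.03 ay -0.0007
t 9.35 caddy TCP [  8.2  -0.3 121.2] tilt 25.04 B [-34.3  92.8] topcorner x -44.4 tool y.Y -1.0 f [ 1.  -0.  -0.2] q [  6.8  10.8 119.1   2.1  25.1  86.1]
dx cm -3.76 dz cm 6.5 dy -0.03 ay -0.0007
```

View pics/s5.png

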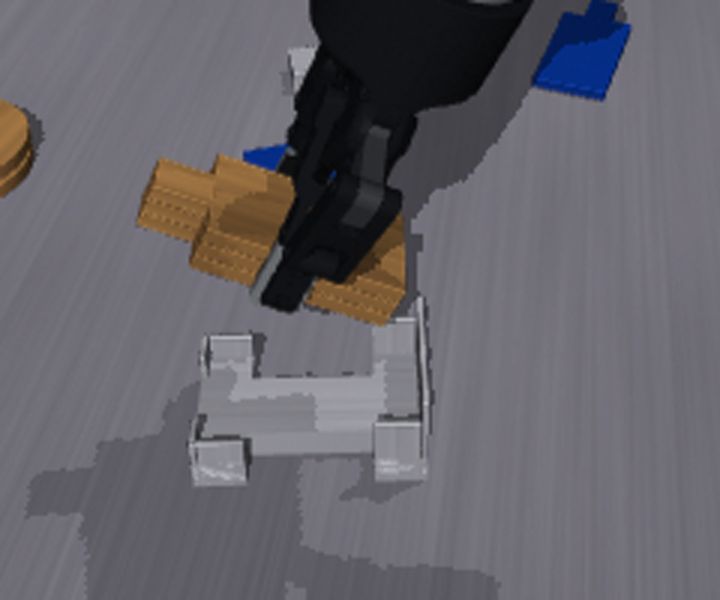

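The tilted pile sits over the caddy, tabs up, with its plain end (about 400,300 in the crop) just inside the tall wall. I'll descend with 6 mm clearance, then close in on the wall.

>>> apply_moves --series '[{"dx":-0.5,"dy":0,"dz":1.0,"ax":0,"ay":0,"az":0},{"dx":-0.7,"dy":0,"dz":1.4,"ax":0,"ay":0,"az":0},{"dx":-0.7,"dy":0,"dz":1.4,"ax":0,"ay":0,"az":0},{"dx":-0.6,"dy":0,"dz":1.2,"ax":0,"ay":0,"az":0},{"dx":-0.4,"dy":0,"dz":0.8,"ax":0,"ay":0,"az":0},{"dx":-0.3,"dy":0,"dz":0.6,"ax":0,"ay":0,"az":0},{"dx":0,"dy":0,"dz":0,"ax":0,"ay":0,"az":0},{"dx":0,"dy":0,"dz":0,"ax":0,"ay":0,"az":0}]'

```text
t: 10.45
tool_pos: [0.5348, 0.1394, 0.0491]
tcp_rot: [[0.895, 0.156, 0.418], [0.142, -0.988, 0.066], [0.423, 0.0, -0.906]]
force: [-0.0, -0.2, -0.3]
opening: 0.0493
finger_force: 62.4
```

```bash
python3 - <<'E'
from pl import *
go(-40.9,18,25)
E
```

```text
t 10.45 caddy TCP [ 5.2 -0.2 49.1] tilt 25.03 B [-37.2  20.7] topcorner x -47.4 tool y.Y -1.0 f [-0.  -0.2 -0.3] q [  6.8  17.6 124.8   4.2  12.6  84. ]
dx cm -0.45 dz cm 0.09 dy -0.02 ay -0.0006
```

>>> apply_moves --series '[{"dx":-0.2,"dy":0,"dz":0.05,"ax":0,"ay":0,"az":0},{"dx":-0.15,"dy":0,"dz":0.03,"ax":0,"ay":0,"az":0},{"dx":-0.1,"dy":0,"dz":0.01,"ax":0,"ay":0,"az":0},{"dx":0,"dy":0,"dz":0,"ax":0,"ay":0,"az":0},{"dx":0,"dy":0,"dz":0,"ax":0,"ay":0,"az":0}]'

```text
t: 11.08
tool_pos: [0.5314, 0.1388, 0.0464]
tcp_rot: [[0.895, 0.156, 0.418], [0.142, -0.988, 0.066], [0.424, 0.0, -0.906]]
force: [1.0, 0.2, -1.2]
opening: 0.0488
finger_force: 62.4
```

```bash
python3 - <<'E'
from pl import *
go(-40.9,17,25)
cv2.imwrite('pics/s6.png',cv2.resize(capture('side')[260:360,190:330],(784,560),interpolation=2))
E
```

```text
t 11.075 caddy TCP [ 1.7 -0.2 46.4] tilt 25.06 B [-40.7  18. ] topcorner x -50.9 tool y.Y -1.0 f [ 1.   0.2 -1.2] q [  6.8  17.7 125.4   4.5  11.9  83.6]
dx cm -0.06 dz cm 0.09 dy -0.02 ay -0.001
```

View pics/s6.png

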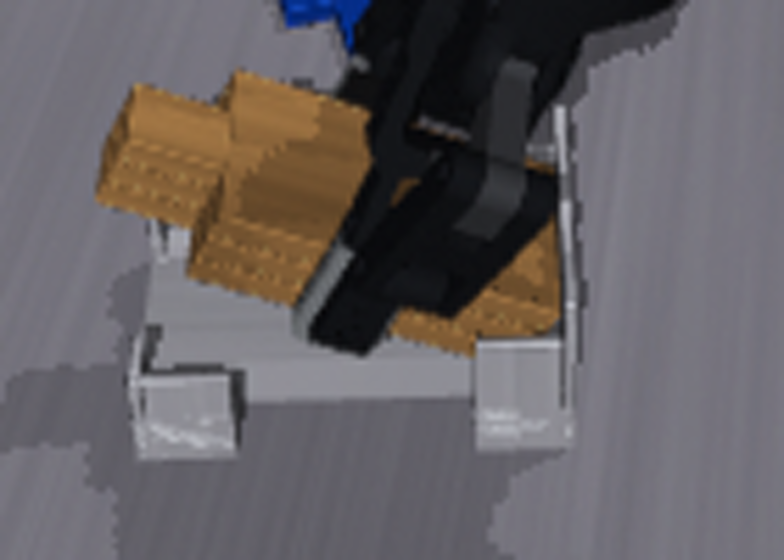

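The pile's plain end is inside the tall end, against the wall to within about 1 mm, tilted 25° with the tabs up. I'll feel for the floor gently.

>>> apply_moves --series '[{"dx":-0.06,"dy":0,"dz":0.08,"ax":0,"ay":0,"az":0},{"dx":-0.04,"dy":0,"dz":0.07,"ax":0,"ay":0,"az":0},{"dx":0,"dy":0,"dz":0,"ax":0,"ay":0,"az":0},{"dx":0,"dy":0,"dz":0,"ax":0,"ay":0,"az":0}]'

```text
t: 11.62
tool_pos: [0.5313, 0.1388, 0.0447]
tcp_rot: [[0.895, 0.156, 0.419], [0.141, -0.988, 0.066], [0.424, 0.0, -0.906]]
force: [4.1, 1.2, -0.1]
opening: 0.0493
finger_force: 62.5
```

```bash
python3 - <<'E'
from pl import *
now()
# pure tool rows for pivot: keep top corner / bottom z
import math
def T(deg,bx,bz):
    t=math.radians(deg);c,n=math.cos(t),math.sin(t);return np.array([bx+50.5*c-7.8*n,bz+50.5*n+7.8*c])
seq=[25,20,15,10,5,0]
for a,b in zip(seq,seq[1:]):
    f=lambda d:T(d,-51+24*math.sin(math.radians(d)),16.6)
    d=f(b)-f(a);c,n=math.cos(math.radians(a)),math.sin(math.radians(a))
    print(a,b,'dx',round(d@[c,n]/10,3),'dz',round(d@[n,-c]/10,3),'ay',round(math.radians(b-a),4))
E
```

```text
t 11.625 caddy TCP [ 1.7 -0.3 44.7] tilt 25.08 B [-40.8  16.2] topcorner x -50.9 tool y.Y -1.0 f [ 4.1  1.2 -0.1] q [  6.8  17.8 125.6   4.6  11.6  83.5]
25 20 dx -0.127 dz 0.361 ay -0.0873
20 15 dx -0.139 dz 0.375 ay -0.0873
15 10 dx -0.149 dz 0.39 ay -0.0873
10 5 dx -0.156 dz 0.407 ay -0.0873
5 0 dx -0.16 dz 0.425 ay -0.0873
```

The wall is touched at 4 N and the pile is low on the floor. I'll lower the tab end, backing off the wall slightly.

>>> apply_moves --series '[{"dx":0.03,"dy":0,"dz":0.14,"ax":0,"ay":-0.0436,"az":0},{"dx":-0.06,"dy":0,"dz":0.18,"ax":0,"ay":-0.0436,"az":0},{"dx":-0.07,"dy":0,"dz":0.19,"ax":0,"ay":-0.0436,"az":0},{"dx":-0.07,"dy":0,"dz":0.19,"ax":0,"ay":-0.0436,"az":0},{"dx":-0.07,"dy":0,"dz":0.19,"ax":0,"ay":-0.0436,"az":0},{"dx":-0.07,"dy":0,"dz":0.2,"ax":0,"ay":-0.0436,"az":0},{"dx":0,"dy":0,"dz":0,"ax":0,"ay":0,"az":0}]'

```text
t: 12.5
tool_pos: [0.5313, 0.1388, 0.0327]
tcp_rot: [[0.973, 0.156, 0.171], [0.154, -0.988, 0.027], [0.173, 0.0, -0.985]]
force: [2.8, -0.2, -1.1]
opening: 0.0494
finger_force: 63.2
```

```bash
python3 - <<'E'
from pl import *
go(-50.6+12*.1745,16.5,5); go(-50.6,16.5,0)
E
```

```text
t 12.5 caddy TCP [ 1.7 -0.3 32.7] tilt 9.99 B [-46.7  16.2] topcorner x -50.9 tool y.Y -1.0 f [ 2.8 -0.2 -1.1] q [  7.2  21.7 114.    0.5  34.3  87.8]
dx cm -0.12 dz cm 0.38 dy -0.03 ay -0.0871
t 12.5 caddy TCP [ 1.7 -0.3 32.7] tilt 9.99 B [-46.7  16.2] topcorner x -50.9 tool y.Y -1.0 f [ 2.8 -0.2 -1.1] q [  7.2  21.7 114.    0.5  34.3  87.8]
dx cm -0.32 dz cm 0.79 dy -0.03 ay -0.1743
```

>>> apply_moves --series '[{"dx":-0.05,"dy":0,"dz":0.19,"ax":0,"ay":-0.0436,"az":0},{"dx":-0.07,"dy":0,"dz":0.2,"ax":0,"ay":-0.0436,"az":0},{"dx":-0.08,"dy":0,"dz":0.2,"ax":0,"ay":-0.0436,"az":0},{"dx":-0.08,"dy":0,"dz":0.2,"ax":0,"ay":-0.0436,"az":0},{"dx":0,"dy":0,"dz":0,"ax":0,"ay":0,"az":0},{"dx":0,"dy":0,"dz":0,"ax":0,"ay":0,"az":0}]'

```text
t: 13.25
tool_pos: [0.5295, 0.1385, 0.0248]
tcp_rot: [[0.988, 0.156, 0.002], [0.156, -0.988, 0.0], [0.002, 0.0, -1.0]]
force: [5.0, 1.1, -3.5]
opening: 0.0491
finger_force: 62.9
```

```bash
python3 - <<'E'
from pl import *
go(-50.8,16,0)
cv2.imwrite('pics/s7.png',cv2.resize(capture('side')[260:360,190:330],(784,560),interpolation=2))
E
```

```text
t 13.25 caddy TCP [-0.2 -0.2 24.8] tilt 0.14 B [-50.7  16.9] topcorner x -50.7 tool y.Y -1.0 f [ 5.   1.1 -3.5] q [  7.4  25.6 106.9  -0.   47.3  88.4]
dx cm -0.01 dz cm 0.1 dy -0.02 ay -0.0024
```

View pics/s7.png

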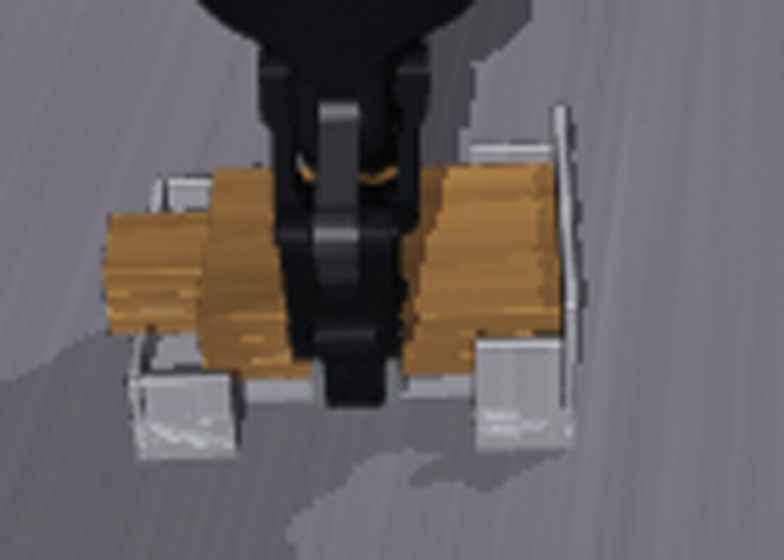

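The pile is almost flat in the caddy, with the tabs out through the low-end gap at (155,270). I'll ease off the wall slightly and lower the last millimetre until the floor bears it.

>>> apply_moves --series '[{"dx":0.04,"dy":0,"dz":0,"ax":0,"ay":-0.0024,"az":0},{"dx":0,"dy":0,"dz":0.05,"ax":0,"ay":0,"az":0},{"dx":0,"dy":0,"dz":0.05,"ax":0,"ay":0,"az":0},{"dx":0,"dy":0,"dz":0,"ax":0,"ay":0,"az":0},{"dx":0,"dy":0,"dz":0,"ax":0,"ay":0,"az":0}]'

```text
t: 13.92
tool_pos: [0.5295, 0.1386, 0.0241]
tcp_rot: [[0.988, 0.156, -0.002], [0.156, -0.988, -0.0], [-0.002, 0.0, -1.0]]
force: [3.6, 0.1, 0.4]
opening: 0.0489
finger_force: 63.5
```

>>> apply_moves --series '[{"dx":0.02,"dy":0,"dz":0.04,"ax":0,"ay":0.002,"az":0},{"dx":0,"dy":0,"dz":0,"ax":0,"ay":0,"az":0},{"dx":0,"dy":0,"dz":0,"ax":0,"ay":0,"az":0}]'

```text
t: 14.3
tool_pos: [0.5295, 0.1385, 0.0239]
tcp_rot: [[0.988, 0.156, -0.0], [0.156, -0.988, -0.0], [-0.0, 0.0, -1.0]]
force: [2.9, -0.3, 5.6]
opening: 0.0491
finger_force: 64.0
```

The floor bears it at 5.6 N, and the tool height is the same as on the 16 mm stand, so the pile is flat. I'll release.

>>> apply_moves --series '[{"dx":0,"dy":0,"dz":0,"ax":0,"ay":0,"az":0},{"dx":0,"dy":0,"dz":0,"ax":0,"ay":0,"az":0},{"dx":0,"dy":0,"dz":0,"ax":0,"ay":0,"az":0},{"dx":0,"dy":0,"dz":0,"ax":0,"ay":0,"az":0},{"dx":0,"dy":0,"dz":0,"ax":0,"ay":0,"az":0},{"dx":0,"dy":0,"dz":0,"ax":0,"ay":0,"az":0}]' --claw 0

```text
t: 15.05
tool_pos: [0.5296, 0.1386, 0.0235]
tcp_rot: [[0.988, 0.156, -0.0], [0.156, -0.988, -0.0], [-0.001, 0.0, -1.0]]
force: [0.2, 0.2, -0.9]
opening: 0.0855
finger_force: 0.0
```

>>> apply_moves --series '[{"dx":0,"dy":0,"dz":-0.6,"ax":0,"ay":0,"az":0},{"dx":0,"dy":0,"dz":-1.2,"ax":0,"ay":0,"az":0},{"dx":0,"dy":0,"dz":-2,"ax":0,"ay":0,"az":0},{"dx":0,"dy":0,"dz":-2.5,"ax":0,"ay":0,"az":0},{"dx":0,"dy":0,"dz":-2.5,"ax":0,"ay":0,"az":0},{"dx":0,"dy":0,"dz":-2.5,"ax":0,"ay":0,"az":0},{"dx":-2,"dy":0,"dz":-2.5,"ax":0,"ay":0,"az":0},{"dx":-2.5,"dy":0,"dz":-2,"ax":0,"ay":0,"az":0},{"dx":-2.5,"dy":0,"dz":-1,"ax":0,"ay":0,"az":0},{"dx":0,"dy":0,"dz":0,"ax":0,"ay":0,"az":0},{"dx":0,"dy":0,"dz":0,"ax":0,"ay":0,"az":0}]'

```text
t: 16.42
tool_pos: [0.4614, 0.1278, 0.192]
tcp_rot: [[0.988, 0.156, 0.002], [0.156, -0.988, 0.0], [0.002, 0.0, -1.0]]
force: [-0.6, -0.3, -0.4]
opening: 0.0853
finger_force: 0.0
```

```bash
python3 - <<'E'
from h import *
print(manip.read_state()['opening'])
a=cv2.resize(capture('side')[260:360,190:330],(560,400),interpolation=2)
w=capture('wrist')
b=cv2.resize(w,(533,400))[:, 150:390]
cv2.imwrite('pics/s8.png',np.hstack([a,b]))
E
```

```text
0.08532362214925393
```

View pics/s8.png

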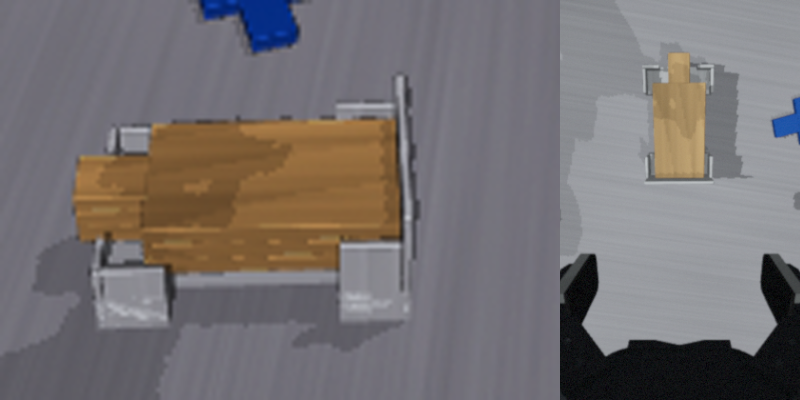

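All three boards lie flat and stacked in the caddy, plain ends against the tall wall at (400,180) and tabs out at the low end at (110,200). The gripper is clear, so I'm handing in.

```bash
python3 -c "
from workcell import close_job;print(close_job())"
```

```text
the job is handed in; nothing more can be done
None
```

The job is handed in, with no verdict returned: all three boards went in plain end first, tilted 25° against the tall wall, were lowered flat and only then released, and lie stacked with their tabs out at the low end, after about 16.5 s of the 40 s allowed.

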